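Leak check of a spray bottle over nested catch cups

TASK

Get ready for a leak check: leave the steel bowl about where it stands, set the blue cup upright in it, then the yellow cup upright inside the blue one. After that draw the amber spray bottle out of its tube holder, tip it head down at roughly 45 degrees with the tip of its cap a few centimetres above the yellow cup's mouth and clear of everything below, and finish while still holding it there. Do not disturb the other things on the table.

Things in the scene. Friction and masses are not known exactly. Their poses are not given: they have to be found in the camera images.
- bowl: steel spill bowl, the largest vessel, 140 mm across its rim, 32 mm high, flat inner floor about 100 mm across lying 4 mm above the origin, 0.5 kg; stands on the table, loose. Origin: centre of its underside, z up.
- middle_cup: blue straight-sided round cup, outer diameter 64 mm, inner 58 mm, 55 mm high, inner floor 5 mm above the origin; mouth open upward. Origin: centre of its underside, z up. It starts on the table; its place and the yellow cup's are swapped at random.
- small_cup: yellow slim straight-sided round cup, outer diameter 42 mm, inner 36 mm, 90 mm high, inner floor 5 mm above the origin; mouth open upward. Origin: centre of its underside, z up. Inside the blue cup its top 40 mm stand out above the blue rim, so hold it near its top to put it in.
- small_cup_mouth (a point): centre of the yellow cup's mouth, at rim height, 90 mm above its underside (about 0.10 m above the table when nested).
- holder: bottle holder fixed to the table: plywood foot (100 x 90 x 8 mm) and post carrying a grey tube, outer diameter 58 mm, bore 48 mm, 55 mm deep, closed at the rear. The tube's mouth faces the holder's -x (roughly towards the robot) and its axis rises 8 degrees towards the mouth. Origin: on the table, straight below the centre of the mouth; z up.
- holder_mouth (a point): centre of the holder tube's mouth, 115 mm above the table. The bottle comes out along the holder's -x, rising 8 degrees.
- bottle: amber spray bottle, 0.2 kg, 150 mm long: glass body, diameter 44 mm, for 98 mm from its bottom, then black neck and grey cap (do not hold these). It lies bottom inward in the holder's tube, cap 8 degrees up; 55 mm are inside, so 43 mm of glass stand out to be gripped across from above, firmly (60 N does no harm). Origin: centre of its bottom; z axis runs to the cap.
- bottle_cap (a point): tip of the bottle's cap, on its axis, 150 mm from its bottom.
- label_fixture: obstacle: plywood labelling stand fixed in the middle of the table behind the cups, about 200 mm wide and 140 mm high, always in the same place; carry things over or round it with 170 mm or more under them. Origin: about the middle of its footprint, on the table.
- oil_bottle: bystander: clear bottle with black lid, diameter 50 mm, 102 mm high, upright and loose. Origin: centre of its underside.
- tape_roll: bystander: roll of masking tape lying flat, diameter 98 mm, 25 mm high, loose. Origin: centre of its underside.
- tin: bystander: round white tin, diameter 90 mm, 32 mm high, loose. Origin: centre of its underside.
There are look-alikes about, which are no part of the job. What is shaped like the small_cup but pink is not meant.

How it is judged:
By the outcome, as a careful person would: the job done as asked, in the order asked, and still so for the second after the job is handed in, while the arm keeps its last pose, push and grip.
It also fails if it takes over 72 s, if anything falls off the work surface, if the arm or the gripper's body presses on something with over 40 N, if the wrist force passes 120 N, or if a joint passes its speed limit or range.

ROBOT

A 6-joint arm with a two-finger parallel gripper is mounted at the origin on a cart in front of the work surface, level with it; the furniture and walls round the work are solid. World frame = base frame: x ahead of the robot, y to its left, z up, the work surface at z = 0. Lengths are in m, angles in degrees, forces in N, time in s.
With the tool pointing down it reaches from about 0.35 to 0.875 m from the base axis. Payload 4.2 kg.
Tool frame: the origin (TCP) lies at the centre of the arm's flange, where the gripper is bolted on; the fingertips stand 182 mm ahead of it and the grasp point (between the pads) lies 164 mm ahead of it (r.nose_length is the distance from the TCP to the fingertips, in m); z points along the fingers, y is the line along which they close (so a half turn about z gives the same grasp; the last joint's range is limited). The gripper opens to 87 mm and grips with 3 to 60 N. Pads are 19 mm wide; open, the fingers measure 117 mm over their backs; the gripper's body (75 mm by 190 mm) begins 51 mm behind the grasp point.
Start: joints at [84.374, 22.042, 0.453, 0, -68.411, -14.817], TCP at [0.218, 0.586, 0.405] pointing down, gripper open.
Joint ranges: [-179.83, 179.83], [-69.29, 118.12], [-61.27, 80.66], [-181.25, 117.63], [-171.15, -9.14], [-177.46, 177.46]. Speed limits (degrees/s): [159.86, 159.86, 180, 180, 180, 180].

INTERFACE

Orientations are given as a 3x3 rotation matrix whose columns are the frame's x, y, z axes.
In Python, from station import r, vision gives the robot as it stands. The module is installed in compiled form; this text tells all that it offers.
- The arm moves only by the shell command python3 -m creep 'ROWS'. ROWS is JSON, a list of rows, each a list of 7 numbers: the opening, from -1 (shut) to 1 (fully open), then the shift along the tool's x, y, z in mm, then the turn, a rotation vector about the tool's x, y, z in degrees. A call has 1 to 8 rows; each row is the pose to reach, as a shift and turn from the pose commanded when the call began, along the tool's axes at that moment; what a row does not reach only later rows make up. A row lasts 1/12 s, in which the tool goes at most 41.7 mm and 7.16 degrees, less where a joint would pass 70% of its speed; a pose out of reach is approached as far as the arm can. A call with a gripper value outside its range is refused whole. The fingers move at their own pace and stop on an object; the grip force is fixed at half the most. Time passes only in rows, so rows that repeat a pose let the fingers close. It gives the time, the measured TCP pose, the force, the opening and the grip force at its end, in the units of the state.
- r.sense(): the state, without advancing time (a new reading comes with each control period).
- vision.capture(name): name is "scene" or "top" or "wrist"; returns (picture, depth): 384x512x3 uint8, red, green, blue; 384x512 float32, m along the optical axis (not along the pixel's ray), 0 where there is no reading.
- vision.camera_model(name): a dict with "vertical_fov" (degrees; the focal length in pixels is half the picture's height over the tangent of half this angle, whatever the lens; pixels are square), "cx", "cy" (the principal point, pixels), "extrinsics" (4x4, takes a point from camera to world coordinates); the wrist camera has in their place "mount" (4x4, takes a point from camera to tool coordinates, whose origin is the TCP and whose axes are the flange's). Camera axes: x right, y down, z forward; pixel columns grow to the right and rows downward; lengths in m; the calibration is good to about 2 mm. The wrist camera is an equidistant fisheye: a pixel r from the principal point sees the ray r / f radians off the axis. A picture is of the moment at which its call begins: read the wrist's pose just before it. camera_model takes no time and is no camera call.
- r.finish_job(): hands the job in; it is judged then, once.
Trained networks look in the newest picture that a camera, given by its name, has taken for a name from the list of things; names that differ only in an ending like _2 or _b are one class to them, and where a whole thing is asked for, a point or a joint stands for the part that bears it (a point fixed in the world has none). Each returns a list of dicts, best first, with "conf" (0 to 1); they miss things now and then, are a little off and sometimes report something else, mostly with a low value. They report only what shows in the picture. A call takes as long as a camera call. They do not tell look-alikes from the thing itself.
- vision.find_in(camera, thing): "uv" ([column, row] in pixels, amid what is visible of it).
- vision.cut_out(camera, thing): "region" (384x512 bool, what is visible of it) and "uv" ([column, row] in pixels, amid what is visible of it).
The state is a dict: "time_s": time; "joints": joint angles; "joint_velocities": joint speeds; "effort": joint torques, N m; "tcp_pos": TCP position; "ee_rot": TCP orientation; "wrist_force": force on the tool from outside, world axes, zero at the start; "moment": the same for the moment, N m; "gripper_width": opening from 0.0 (shut) to 1.0 (fully open); "gripper_force": force on a finger pad.
Only numpy, scipy, OpenCV 4.12 (cv2) and the standard library are available. Lean on these libraries where they do the work, as an engineer would, in place of code of your own. Each camera call takes 0.05 s, during which the arm holds its last target. There are 200 camera calls.

## Working session

There is one attempt and no reset: what is moved stays moved. The work goes in short steps, Python scripts to look and compute and a shell command to move; the robot and the scene stay as the last step left them, time stands still between calls to the robot, and variables do not carry over. Pictures are saved under pics/ and viewed, at most 10 in all, crops included, and the job is handed in when it is done.

```bash
mkdir -p pics
cat > h.py <<'E'
import numpy as np, cv2
from station import r, vision
def cap(n):
    s=r.sense(); p,d=vision.capture(n); m=vision.camera_model(n)
    f=p.shape[0]/2/np.tan(np.radians(m["vertical_fov"])/2)
    if n=="wrist":
        T=np.eye(4); T[:3,:3]=s["ee_rot"]; T[:3,3]=s["tcp_pos"]; E=T@np.array(m["mount"])
    else: E=np.array(m["extrinsics"])
    return p,d,dict(f=f,cx=m["cx"],cy=m["cy"],E=E,fish=n=="wrist")
def cloud(d,m):
    v,u=np.mgrid[:d.shape[0],:d.shape[1]]
    x=(u-m["cx"])/m["f"]; y=(v-m["cy"])/m["f"]
    if m["fish"]:
        t=np.hypot(x,y); k=np.where(t>1e-6,np.tan(np.minimum(t,1.5))/np.maximum(t,1e-6),1); x=x*k;y=y*k
    P=np.stack([x*d,y*d,d],-1)
    W=P@m["E"][:3,:3].T+m["E"][:3,3]; W[d==0]=np.nan
    return W
def save(p,name,box=None,scale=1):
    if box: p=p[box[1]:box[3],box[0]:box[2]]
    cv2.imwrite("pics/"+name,cv2.resize(p[...,::-1],None,fx=scale,fy=scale,interpolation=cv2.INTER_CUBIC))
E
python3 - <<'E'
from h import *
np.set_printoptions(precision=3,suppress=True)
s=r.sense(); print(s["time_s"],s["tcp_pos"],np.array(s["ee_rot"]),r.nose_length)
for n in("top","scene"):
    p,d,m=cap(n); W=cloud(d,m); save(p,n+"0.png",scale=1.5); np.savez(n+"0.npz",p=p,d=d,W=W)
    for t in["bowl","middle_cup","small_cup","holder","bottle","label_fixture","oil_bottle","tape_roll","tin"]:
        for c in vision.cut_out(n,t)[:3]:
            q=W[c["region"]]; q=q[~np.isnan(q[:,0])]
            if len(q)<5: continue
            print(n,t,round(c["conf"],2),np.round(c["uv"]),len(q),np.percentile(q,5,axis=0),np.percentile(q,95,axis=0))
E
python3 -c "
import cv2,numpy as np
cv2.imwrite('pics/both.png',np.vstack([cv2.imread('pics/top0.png')]))"
```

```text
0.0 [0.218 0.585 0.404] [[ 0.937 -0.349 -0.001]
 [-0.349 -0.937 -0.002]
 [ 0.     0.002 -1.   ]] 0.1822
top bowl 0.85 [350. 204.] 986 [ 0.387 -0.407 -0.002] [ 0.5   -0.299  0.028]
top middle_cup 0.56 [187. 168.] 453 [0.528 0.256 0.003] [0.606 0.328 0.141]
top middle_cup 0.54 [304. 212.] 256 [ 0.391 -0.198 -0.001] [ 0.444 -0.141  0.055]
top middle_cup 0.52 [145. 217.] 258 [0.331 0.368 0.002] [0.415 0.457 0.029]
top small_cup 0.54 [212. 215.] 121 [0.369 0.158 0.001] [0.404 0.196 0.092]
top small_cup 0.43 [269. 214.] 113 [ 0.382 -0.049  0.068] [ 0.417 -0.014  0.105]
top small_cup 0.28 [305. 214.] 252 [ 0.389 -0.198 -0.001] [ 0.444 -0.141  0.055]
top holder 0.61 [184. 168.] 469 [0.525 0.254 0.001] [0.605 0.328 0.141]
top bottle 0.6 [188. 184.] 239 [0.451 0.249 0.122] [0.534 0.295 0.139]
top oil_bottle 0.63 [268. 212.] 149 [ 0.379 -0.053  0.04 ] [ 0.42  -0.012  0.103]
top tape_roll 0.82 [160. 228.] 274 [ 0.331  0.368 -0.002] [0.415 0.457 0.029]
top tin 0.97 [338. 168.] 441 [ 0.555 -0.333  0.019] [ 0.63  -0.258  0.038]
scene bowl 0.64 [342. 269.] 1349 [ 0.386 -0.405  0.003] [ 0.507 -0.29   0.033]
scene middle_cup 0.97 [291. 244.] 456 [ 0.387 -0.204  0.004] [ 0.449 -0.146  0.056]
scene small_cup 0.85 [236. 208.] 235 [0.408 0.058 0.016] [0.447 0.095 0.089]
scene small_cup 0.79 [206. 205.] 275 [0.368 0.154 0.009] [0.406 0.192 0.09 ]
scene holder 0.89 [218. 180.] 477 [0.52  0.254 0.005] [0.6   0.33  0.139]
scene bottle 0.62 [211. 168.] 207 [0.448 0.243 0.08 ] [0.548 0.297 0.138]
scene bottle 0.24 [216. 176.] 466 [0.521 0.252 0.005] [0.603 0.327 0.139]
scene oil_bottle 0.93 [254. 233.] 386 [ 0.379 -0.06   0.002] [ 0.421 -0.014  0.102]
scene tape_roll 0.9 [161. 188.] 294 [0.328 0.365 0.002] [0.413 0.452 0.027]
scene tin 0.58 [352. 234.] 510 [ 0.55  -0.342  0.012] [ 0.622 -0.269  0.037]
```

View pics/top0.png

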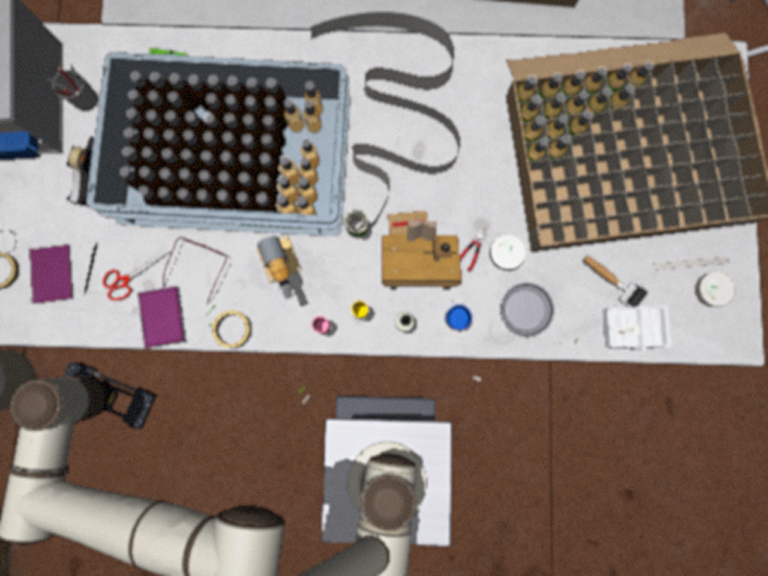

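View pics/scene0.png

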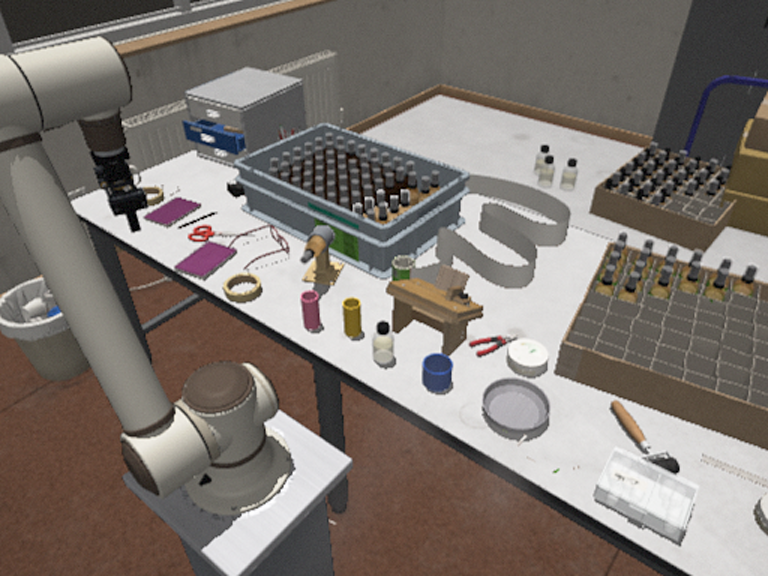

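Top view (pixels as displayed, 1.5x): pink cup (322,325), yellow (361,310), oil bottle (404,321), blue cup (459,317), bowl (527,309), holder with bottle (280,265). There are two slim cups. In the scene view they are pink at (311,310) and yellow at (352,317). The yellow one fits the description, so I'll confirm that in a crop and refine the positions.

```bash
cat > fit.py <<'E'
from h import *
from scipy.optimize import least_squares
def circ(q,R):
    return least_squares(lambda c:np.hypot(q[:,0]-c[0],q[:,1]-c[1])-R,np.nanmean(q[:,:2],0)-[0,0],loss="soft_l1",f_scale=.002).x
E
python3 - <<'E'
from fit import *
np.set_printoptions(precision=3,suppress=True)
D={n:np.load(n+"0.npz") for n in("top","scene")}
save(D["scene"]["p"],"crop_cups.png",(180,165,330,290),5)
B={"yellow":((.36,.48),(.03,.12),.021,.015,.095),"pink":((.34,.43),(.13,.22),.021,.015,.095),"blue":((.36,.48),(-.23,-.11),.032,.01,.06),"oil":((.36,.44),(-.08,.01),.025,.01,.06),"bowlrim":((.34,.55),(-.45,-.25),.069,.027,.04)}
for k,(x,y,R,z0,z1) in B.items():
    for n in D:
        W=D[n]["W"].reshape(-1,3); q=W[(W[:,0]>x[0])&(W[:,0]<x[1])&(W[:,1]>y[0])&(W[:,1]<y[1])&(W[:,2]>z0)&(W[:,2]<z1)]
        if len(q)>4: print(k,n,len(q),"bbox",(q.min(0)+q.max(0))/2,np.ptp(q,axis=0),"circ",circ(q,R))
for n in D:
    W=D[n]["W"].reshape(-1,3); q=W[(W[:,0]>.45)&(W[:,0]<.75)&(W[:,1]>-.22)&(W[:,1]<.1)&(W[:,2]>.06)]
    print("fixture",n,np.percentile(q,[1,99],axis=0))
    q=W[(W[:,0]>.42)&(W[:,0]<.53)&(W[:,1]>.2)&(W[:,1]<.34)&(W[:,2]>.07)]
    print("bottle",n,len(q),q.mean(0),np.linalg.svd(q[:,:2]-q[:,:2].mean(0))[2][0],np.percentile(q,[0,100],axis=0))
E
```

```text
yellow top 58 bbox [0.426 0.082 0.056] [0.039 0.037 0.077] circ [0.426 0.081]
yellow scene 260 bbox [0.428 0.077 0.054] [0.045 0.045 0.078] circ [0.43  0.079]
pink top 69 bbox [0.385 0.178 0.055] [0.041 0.042 0.077] circ [0.386 0.177]
pink scene 252 bbox [0.388 0.173 0.055] [0.045 0.045 0.079] circ [0.389 0.175]
blue top 102 bbox [ 0.411 -0.17   0.034] [0.075 0.063 0.048] circ [ 0.416 -0.169]
blue scene 390 bbox [ 0.418 -0.175  0.035] [0.068 0.064 0.05 ] circ [ 0.418 -0.174]
oil top 10 bbox [ 0.386 -0.023  0.035] [0.018 0.027 0.048] circ [ 0.402 -0.033]
oil scene 160 bbox [ 0.398 -0.043  0.035] [0.043 0.041 0.05 ] circ [ 0.404 -0.036]
bowlrim top 83 bbox [ 0.461 -0.35   0.032] [0.174 0.136 0.01 ] circ [ 0.443 -0.347]
bowlrim scene 233 bbox [ 0.462 -0.351  0.032] [0.176 0.139 0.011] circ [ 0.444 -0.351]
fixture top [[ 0.483 -0.164  0.065]
 [ 0.67   0.089  0.138]]
bottle top 236 [0.494 0.272 0.131] [-0.872 -0.49 ] [[0.444 0.241 0.106]
 [0.53  0.315 0.144]]
fixture scene [[ 0.484 -0.17   0.061]
 [ 0.717  0.093  0.138]]
bottle scene 170 [0.491 0.262 0.129] [-0.903 -0.43 ] [[0.444 0.236 0.103]
 [0.53  0.314 0.143]]
```

View pics/crop_cups.png

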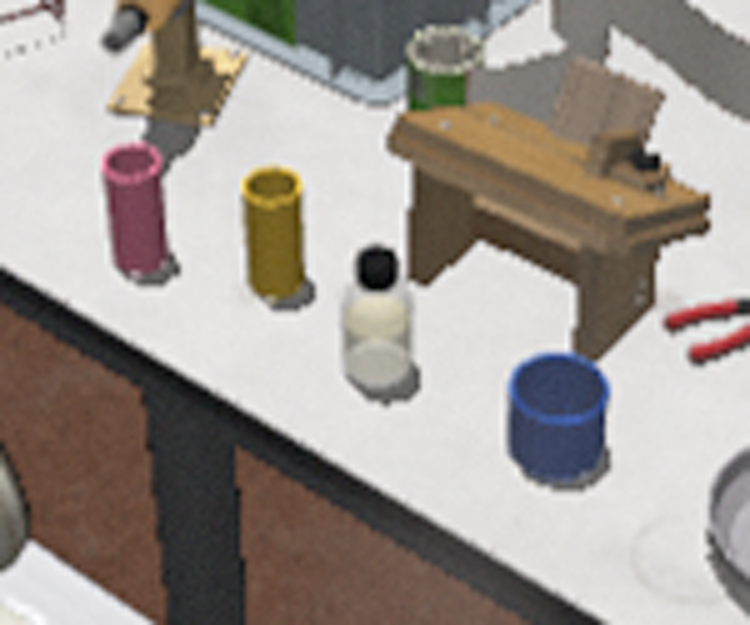

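```bash
python3 -m creep '[[1,20,-40,0,0,0,-7],[1,40,-10,0,0,0,-14],[1,60,20,0,0,0,-20.4],[1,72,60,0,0,0,-20.4],[1,84,100,0,0,0,-20.4],[1,96,140,0,0,0,-20.4],[1,108,180,0,0,0,-20.4],[1,120,220,0,0,0,-20.4]]'
```

```text
time_s: 1.67
tcp_pos: [0.2537, 0.336, 0.4046]
ee_rot: [[1.0, -0.001, 0.0], [-0.001, -1.0, -0.0], [0.0, 0.0, -1.0]]
wrist_force: [-0.4, 0.1, 1.2]
gripper_width: 0.998
gripper_force: 0.0
```

The crop shows the pink cup left at (135,210) and the yellow one at (272,235). The yellow cup at world (0.429, 0.079) is the one meant, and the blue cup is at (0.417, -0.172). Next I go above the blue cup.

```bash
python3 -m creep '[[1,12,39,0,0,0,0],[1,24,78,0,0,0,0],[1,36,117,0,0,0,0],[1,48,156,0,0,0,0],[1,60,195,0,0,0,0],[1,72,234,0,0,0,0],[1,84,273,0,0,0,0],[1,96,312,0,0,0,0]]'; python3 -m creep '[[1,12,39,4,0,0,0],[1,24,78,8,0,0,0],[1,36,117,12,0,0,0],[1,48,156,20,0,0,0],[1,60,185,30,0,0,0],[1,67,196,40,0,0,0],[1,67,196,40,0,0,0]]'
cat > look.py <<'E'
from fit import *
import sys
np.set_printoptions(precision=4,suppress=True)
p,d,m=cap("wrist"); W=cloud(d,m); np.savez("w.npz",p=p,d=d,W=W)
s=r.sense(); print(s["tcp_pos"],s["time_s"])
if len(sys.argv)>1: save(p,sys.argv[1],scale=1.5)
B={"yellow":((.36,.48),(.03,.12),.0195,.084,.096),"blue":((.36,.48),(-.23,-.11),.0305,.05,.06),"bowlrim":((.34,.55),(-.45,-.25),.069,.028,.036)}
for k,(x,y,R,z0,z1) in B.items():
    V=W.reshape(-1,3); q=V[(V[:,0]>x[0])&(V[:,0]<x[1])&(V[:,1]>y[0])&(V[:,1]<y[1])&(V[:,2]>z0)&(V[:,2]<z1)]
    if len(q)>8: print(k,len(q),"mid",(q.min(0)+q.max(0))/2,"size",np.ptp(q,axis=0),"circ",circ(q,R))
E
python3 look.py w1.png
```

```text
time_s: 2.33
tcp_pos: [0.3493, 0.0239, 0.4055]
ee_rot: [[1.0, 0.0, 0.002], [0.0, -1.0, 0.001], [0.002, -0.001, -1.0]]
wrist_force: [1.0, 0.8, -0.3]
gripper_width: 1.002
gripper_force: 0.0
time_s: 2.92
tcp_pos: [0.417, -0.1723, 0.3627]
ee_rot: [[1.0, -0.005, -0.004], [-0.005, -1.0, 0.0], [-0.004, -0.0, -1.0]]
wrist_force: [-0.1, 0.8, 0.1]
gripper_width: 1.0
gripper_force: 0.0
[ 0.4165 -0.1712  0.3636] 2.9667
yellow 385 mid [0.4293 0.0794 0.0873] size [0.0427 0.0435 0.0065] circ [0.4295 0.079 ]
blue 771 mid [ 0.4182 -0.1724  0.053 ] size [0.0654 0.0644 0.0059] circ [ 0.4188 -0.1723]
bowlrim 1059 mid [ 0.4627 -0.3492  0.0309] size [0.1744 0.1398 0.0058] circ [ 0.4454 -0.3485]
```

View pics/w1.png

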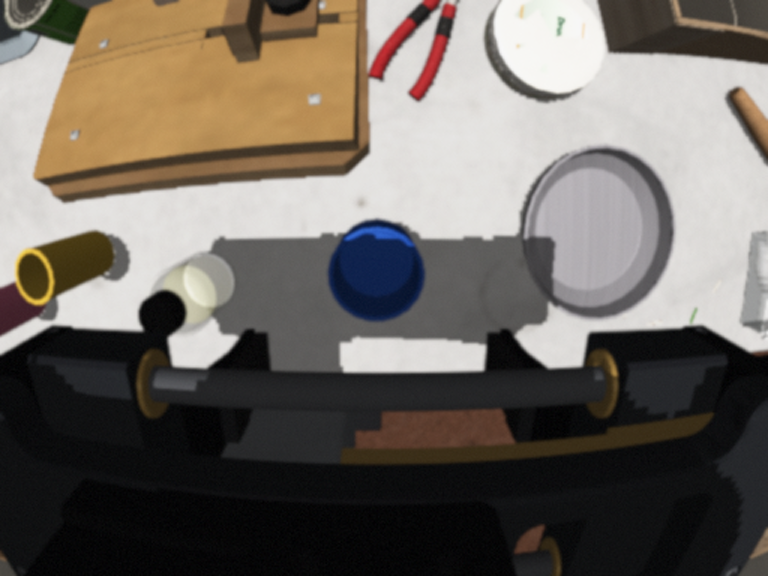

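The picture shows the blue cup at (376,270), the bowl at (600,230) and the oil bottle at (185,300), all clear of the fingers. Next I descend and grip.

```bash
python3 -m creep '[[1,2,0,40,0,0,0],[1,2,0,80,0,0,0],[1,2,0,115,0,0,0],[1,2,0,140,0,0,0],[1,2,0,153,0,0,0],[1,2,0,153,0,0,0],[-1,2,0,153,0,0,0],[-1,2,0,153,0,0,0]]'; python3 -m creep '[[-1,0,0,0,0,0,0],[-1,0,0,0,0,0,0],[-1,0,0,0,0,0,0],[-1,0,0,0,0,0,0]]'
```

```text
time_s: 3.63
tcp_pos: [0.4193, -0.1695, 0.2133]
ee_rot: [[1.0, 0.001, 0.003], [0.001, -1.0, -0.0], [0.003, 0.0, -1.0]]
wrist_force: [0.1, -0.5, 0.1]
gripper_width: 0.921
gripper_force: 0.0
time_s: 3.97
tcp_pos: [0.419, -0.1701, 0.2131]
ee_rot: [[1.0, -0.0, 0.003], [-0.0, -1.0, -0.0], [0.003, 0.0, -1.0]]
wrist_force: [-1.2, 1.8, 7.3]
gripper_width: 0.74
gripper_force: 30.0
```

```bash
python3 -m creep '[[-1,0,0,-25,0,0,0],[-1,2,10,-55,0,0,0],[-1,7,45,-70,0,0,0],[-1,12,82,-70,0,0,0],[-1,17,119,-70,0,0,0],[-1,22,150,-70,0,0,0],[-1,26,170,-70,0,0,0],[-1,26,179,-70,0,0,0]]'; python3 -m creep '[[-1,0,0,0,0,0,0],[-1,0,0,0,0,0,0]]'; python3 look.py w2.png
```

```text
time_s: 4.63
tcp_pos: [0.4446, -0.3517, 0.2816]
ee_rot: [[1.0, -0.004, 0.001], [-0.004, -1.0, -0.001], [0.001, 0.001, -1.0]]
wrist_force: [-0.1, -0.1, -0.9]
gripper_width: 0.739
gripper_force: 30.0
time_s: 4.8
tcp_pos: [0.4437, -0.3488, 0.2813]
ee_rot: [[1.0, -0.002, -0.001], [-0.002, -1.0, 0.001], [-0.001, -0.001, -1.0]]
wrist_force: [0.5, 0.3, -0.4]
gripper_width: 0.737
gripper_force: 30.0
[ 0.4438 -0.3482  0.2815] 4.85
bowlrim 1404 mid [ 0.4855 -0.3493  0.0305] size [0.129  0.1382 0.005 ] circ [ 0.4436 -0.3494]
```

View pics/w2.png

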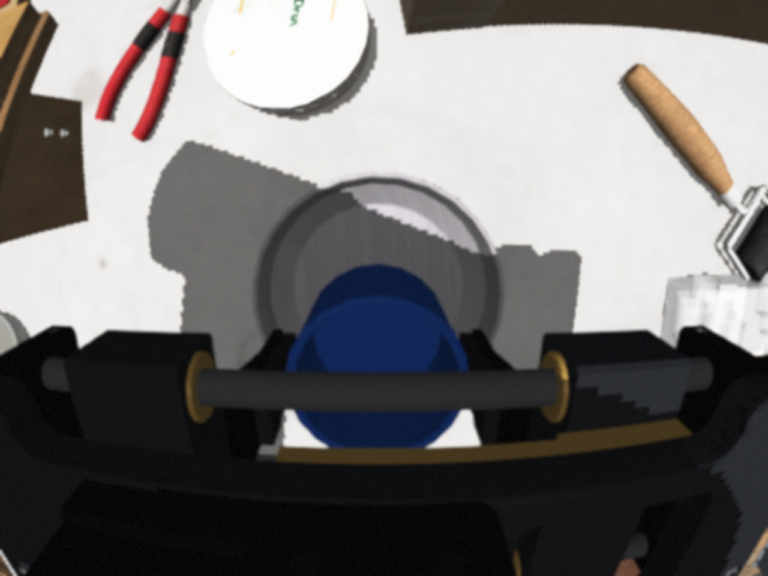

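The cup is held at (377,360), centred over the bowl at (378,285). I lower and release it.

```bash
python3 -m creep '[[-1,1,0,30,0,0,0],[-1,1,0,50,0,0,0],[-1,1,0,60,0,0,0],[-1,1,0,63,0,0,0],[-1,1,0,64,0,0,0],[-1,1,0,64,0,0,0],[-1,1,0,64,0,0,0]]'; python3 -m creep '[[0.9,0,0,0,0,0,0],[0.9,0,0,0,0,0,0],[0.9,0,0,0,0,0,0],[0.9,0,0,0,0,0,0],[1,0,0,-20,0,0,0],[1,0,0,-55,0,0,0],[1,0,0,-95,0,0,0],[1,0,0,-130,0,0,0]]'; python3 look.py
```

```text
time_s: 5.43
tcp_pos: [0.446, -0.3491, 0.219]
ee_rot: [[1.0, -0.0, 0.003], [-0.0, -1.0, -0.001], [0.003, 0.001, -1.0]]
wrist_force: [-0.0, -0.4, -0.8]
gripper_width: 0.738
gripper_force: 30.0
time_s: 6.1
tcp_pos: [0.4453, -0.3492, 0.3499]
ee_rot: [[1.0, -0.001, 0.0], [-0.001, -1.0, -0.001], [0.0, 0.001, -1.0]]
wrist_force: [1.5, 0.0, 0.2]
gripper_width: 0.998
gripper_force: 0.0
[ 0.4469 -0.3503  0.3581] 6.15
bowlrim 1662 mid [ 0.4627 -0.3497  0.032 ] size [0.1745 0.139  0.0079] circ [ 0.4458 -0.3494]
```

```bash
python3 - <<'E'
from fit import *
W=np.load("w.npz")["W"].reshape(-1,3)
q=W[(abs(W[:,0]-.445)<.06)&(abs(W[:,1]+.35)<.06)&(W[:,2]>.054)&(W[:,2]<.068)]
print(len(q),(q.min(0)+q.max(0))/2,np.ptp(q,axis=0),circ(q,.0305),np.median(q[:,2]))
E
python3 -m creep '[[1,-2,-35,0,0,0,0],[1,-4,-76,0,0,0,0],[1,-5,-117,0,0,0,0],[1,-6,-158,0,0,0,0],[1,-8,-199,0,0,0,0],[1,-10,-240,0,0,0,0],[1,-12,-281,0,0,0,0],[1,-14,-322,0,0,0,0]]'; python3 -m creep '[[1,-1,-41,0,0,0,0],[1,-2,-80,0,0,0,0],[1,-2,-100,0,0,0,0],[1,-2,-107,0,0,0,0],[1,-2,-107,0,0,0,0],[1,-2,-107,0,0,0,0]]'; python3 look.py
```

```text
851 [ 0.44516803 -0.35008048  0.0570121 ] [0.06527943 0.0640695  0.0059815 ] [ 0.44553792 -0.35004983] 0.05773903117678064
time_s: 6.82
tcp_pos: [0.431, -0.0254, 0.348]
ee_rot: [[1.0, -0.001, 0.001], [-0.001, -1.0, 0.0], [0.001, -0.0, -1.0]]
wrist_force: [0.5, -0.1, 0.5]
gripper_width: 0.999
gripper_force: 0.0
time_s: 7.32
tcp_pos: [0.4295, 0.0796, 0.3476]
ee_rot: [[1.0, -0.001, -0.001], [-0.001, -1.0, -0.0], [-0.001, 0.0, -1.0]]
wrist_force: [0.3, -0.9, 0.5]
gripper_width: 0.998
gripper_force: 0.0
[0.4296 0.0791 0.3476] 7.3667
yellow 736 mid [0.4291 0.0801 0.0875] size [0.0431 0.0421 0.0069] circ [0.4298 0.0801]
bowlrim 74 mid [ 0.4271 -0.2884  0.0301] size [0.0557 0.0189 0.0042] circ [ 0.4455 -0.3494]
```

```bash
python3 -m creep '[[1,0,-1,40,0,0,0],[1,0,-1,75,0,0,0],[1,0,-1,100,0,0,0],[1,0,-1,109,0,0,0],[1,0,-1,109,0,0,0],[-1,0,-1,109,0,0,0],[-1,0,-1,109,0,0,0],[-1,0,-1,109,0,0,0]]'; python3 -m creep '[[-1,0,0,0,0,0,0],[-1,0,0,0,0,0,0],[-1,0,0,0,0,0,0],[-1,0,0,0,0,0,0],[-1,0,0,0,0,0,0],[-1,0,0,0,0,0,0]]'
```

```text
time_s: 8.03
tcp_pos: [0.4302, 0.0807, 0.2399]
ee_rot: [[1.0, -0.002, 0.003], [-0.002, -1.0, 0.001], [0.003, -0.001, -1.0]]
wrist_force: [-0.5, -0.2, -0.1]
gripper_width: 0.855
gripper_force: 0.0
time_s: 8.53
tcp_pos: [0.4297, 0.081, 0.2389]
ee_rot: [[1.0, -0.0, 0.0], [-0.0, -1.0, -0.0], [0.0, 0.0, -1.0]]
wrist_force: [-0.3, -0.9, 2.0]
gripper_width: 0.479
gripper_force: 30.0
```

```bash
python3 -m creep '[[-1,0,0,-30,0,0,0],[-1,0,0,-70,0,0,0],[-1,0,0,-110,0,0,0],[-1,0,5,-145,0,0,0],[-1,0,35,-170,0,0,0],[-1,2,74,-175,0,0,0],[-1,4,114,-175,0,0,0],[-1,5,154,-175,0,0,0]]'; python3 -m creep '[[-1,2,40,0,0,0,0],[-1,4,80,0,0,0,0],[-1,6,120,0,0,0,0],[-1,8,160,0,0,0,0],[-1,10,200,0,0,0,0],[-1,11,235,0,0,0,0],[-1,11,260,0,0,0,0],[-1,11,275,0,0,0,0]]'; python3 -m creep '[[-1,0,2,0,0,0,0],[-1,0,2,20,0,0,0],[-1,0,2,40,0,0,0],[-1,0,2,55,0,0,0],[-1,0,2,60,0,0,0],[-1,0,2,60,0,0,0],[-1,0,2,60,0,0,0]]'; python3 look.py w3.png
python3 - <<'E'
from fit import *
W=np.load("w.npz")["W"].reshape(-1,3)
q=W[(abs(W[:,0]-.445)<.06)&(abs(W[:,1]+.35)<.06)&(W[:,2]>.05)&(W[:,2]<.065)]
print("blue",len(q),(q.min(0)+q.max(0))/2,np.ptp(q,axis=0),circ(q,.0305))
E
```

```text
time_s: 9.2
tcp_pos: [0.4341, -0.0743, 0.4146]
ee_rot: [[1.0, 0.001, 0.002], [0.001, -1.0, 0.001], [0.002, -0.001, -1.0]]
wrist_force: [0.9, 0.3, -1.9]
gripper_width: 0.476
gripper_force: 30.0
time_s: 9.87
tcp_pos: [0.445, -0.3508, 0.4126]
ee_rot: [[1.0, -0.004, -0.002], [-0.004, -1.0, 0.001], [-0.002, -0.001, -1.0]]
wrist_force: [0.1, 0.4, -1.0]
gripper_width: 0.479
gripper_force: 30.0
time_s: 10.45
tcp_pos: [0.4457, -0.3498, 0.3543]
ee_rot: [[1.0, 0.0, 0.0], [0.0, -1.0, -0.001], [0.0, 0.001, -1.0]]
wrist_force: [0.5, -0.3, -1.0]
gripper_width: 0.477
gripper_force: 30.0
[ 0.4459 -0.3499  0.3549] 10.5
bowlrim 1094 mid [ 0.4772 -0.3501  0.032 ] size [0.1455 0.1388 0.0079] circ [ 0.4437 -0.3496]
blue 562 [ 0.45259644 -0.35017182  0.05525027] [0.05022097 0.06400486 0.01046571] [ 0.44558643 -0.3500805 ]
```

View pics/w3.png

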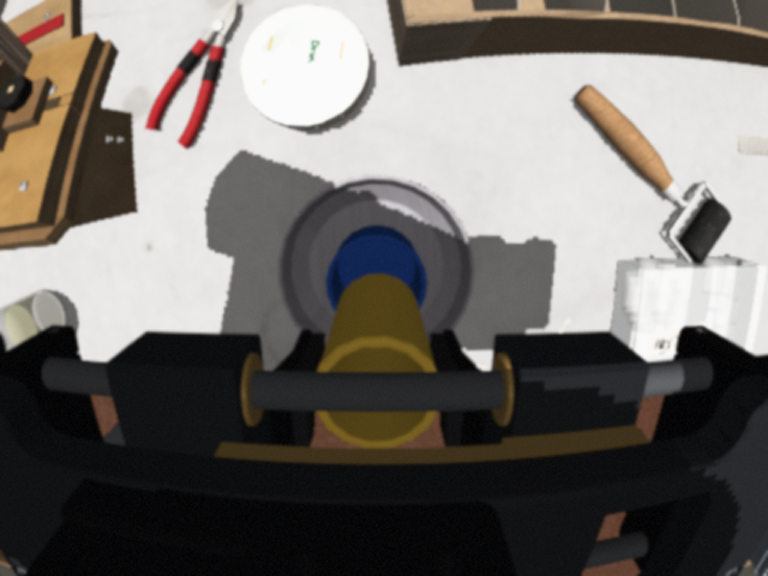

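The yellow cup is held in line above the blue cup at (377,270), and the offset measures under 1 mm. I lower and release it.

```bash
python3 -m creep '[[-1,0,0,30,0,0,0],[-1,0,0,55,0,0,0],[-1,0,0,80,0,0,0],[-1,0,0,95,0,0,0],[-1,0,0,103,0,0,0],[-1,0,0,106,0,0,0],[-1,0,0,106,0,0,0]]'; python3 -m creep '[[-1,0,0,1,0,0,0],[0.7,0,0,1,0,0,0],[0.7,0,0,1,0,0,0],[0.7,0,0,1,0,0,0],[0.7,0,0,1,0,0,0],[0.7,0,0,1,0,0,0]]'; python3 -m creep '[[0.7,0,0,-15,0,0,0],[0.8,0,0,-45,0,0,0],[1,0,0,-85,0,0,0],[1,0,0,-120,0,0,0],[1,0,0,-150,0,0,0],[1,0,0,-160,0,0,0],[1,0,0,-160,0,0,0]]'; python3 look.py
python3 - <<'E'
from fit import *
W=np.load("w.npz")["W"].reshape(-1,3)
for n,a,b,R in(("blue",.05,.065,.0305),("yel",.092,.105,.0195)):
    q=W[(abs(W[:,0]-.445)<.06)&(abs(W[:,1]+.35)<.06)&(W[:,2]>a)&(W[:,2]<b)]
    print(n,len(q),(q.min(0)+q.max(0))/2,np.ptp(q,axis=0),circ(q,R),np.median(q[:,2]))
E
```

```text
time_s: 11.08
tcp_pos: [0.446, -0.3502, 0.2488]
ee_rot: [[1.0, -0.0, 0.001], [-0.0, -1.0, -0.001], [0.001, 0.001, -1.0]]
wrist_force: [0.3, -0.0, -0.0]
gripper_width: 0.477
gripper_force: 30.0
time_s: 11.58
tcp_pos: [0.4454, -0.3502, 0.2471]
ee_rot: [[1.0, -0.001, 0.001], [-0.001, -1.0, -0.0], [0.001, 0.0, -1.0]]
wrist_force: [0.3, -0.8, 0.0]
gripper_width: 0.767
gripper_force: 0.0
time_s: 12.17
tcp_pos: [0.4457, -0.3503, 0.4105]
ee_rot: [[1.0, -0.0, 0.007], [-0.0, -1.0, -0.004], [0.007, 0.004, -1.0]]
wrist_force: [0.1, -0.2, 0.3]
gripper_width: 1.0
gripper_force: 0.0
[ 0.4452 -0.35    0.4077] 12.2167
bowlrim 1114 mid [ 0.4627 -0.3492  0.032 ] size [0.174  0.1398 0.0079] circ [ 0.4452 -0.3492]
blue 626 [ 0.44587111 -0.35056953  0.05746319] [0.0633182  0.06444088 0.01480364] [ 0.4461002  -0.35010793] 0.05780710037728451
yel 494 [ 0.44626644 -0.35117825  0.09605739] [0.04194042 0.04168646 0.00805314] [ 0.44666529 -0.35158324] 0.09780372963903985
```

Both cups are nested, with the yellow mouth at (0.446, -0.351, 0.098). On to the bottle.

```bash
python3 -m creep '[[1,0,-35,0,0,0,0],[1,0,-76,0,0,0,0],[1,0,-117,0,0,0,0],[1,0,-158,0,0,0,0],[1,0,-199,0,0,0,0],[1,0,-240,0,0,0,0],[1,0,-281,0,0,0,0],[1,0,-322,0,0,0,0]]'; python3 -m creep '[[1,0,-41,0,0,0,-6],[1,0,-82,0,0,0,-12],[1,0,-123,0,0,0,-18],[1,0,-164,0,0,0,-24],[1,0,-205,0,0,0,-28],[1,0,-245,0,0,0,-28],[1,0,-265,0,0,0,-28],[1,0,-270,0,0,0,-28]]';  python3 -m creep '[[1,0,0,0,0,0,0],[1,0,0,0,0,0,0]]'
cat > bot.py <<'E'
from fit import *
import sys
np.set_printoptions(precision=4,suppress=True)
p,d,m=cap("wrist"); W=cloud(d,m); np.savez("w.npz",p=p,d=d,W=W)
s=r.sense(); print(s["tcp_pos"],s["time_s"])
if len(sys.argv)>1: save(p,sys.argv[1],scale=1.5)
for t in("bottle","holder"):
    for c in vision.cut_out("wrist",t)[:2]:
        q=W[c["region"]]; q=q[~np.isnan(q[:,0])]
        if len(q)>5: print(t,c["conf"],np.round(c["uv"]),len(q),np.percentile(q,2,axis=0),np.percentile(q,98,axis=0))
V=W.reshape(-1,3)
# cylinder fit to glass: axis point (x,y,z) + yaw, pitch; R=22mm
hsv=cv2.cvtColor(p,cv2.COLOR_RGB2HSV).reshape(-1,3)
box=(V[:,0]>.42)&(V[:,0]<.62)&(V[:,1]>.2)&(V[:,1]<.36)&(V[:,2]>.08)&(V[:,2]<.17)
q=V[box]; col=hsv[box]
np.savez("b.npz",q=q,col=col,rgb=p.reshape(-1,3)[box])
b=np.array([-.88,-.475]); b/=np.linalg.norm(b); o=np.array([.53,.285])
t=(q[:,:2]-o)@b; n=(q[:,:2]-o)@np.array([-b[1],b[0]])
for a in np.arange(-.06,.12,.008):
    k=(t>=a)&(t<a+.008)&(abs(n)<.045)
    if k.sum()>5: print(round(a,3),k.sum(),"zmax",np.percentile(q[k,2],98).round(4),"n",np.percentile(n[k],[2,98]),np.median(p.reshape(-1,3)[box][k],0))
E
python3 bot.py w4.png
```

```text
time_s: 12.88
tcp_pos: [0.4446, -0.0263, 0.4045]
ee_rot: [[1.0, -0.001, -0.004], [-0.001, -1.0, -0.001], [-0.004, 0.001, -1.0]]
wrist_force: [1.6, 0.7, -0.2]
gripper_width: 0.998
gripper_force: 0.0
time_s: 13.55
tcp_pos: [0.4454, 0.245, 0.4039]
ee_rot: [[0.882, 0.472, -0.004], [0.472, -0.882, -0.003], [-0.004, 0.001, -1.0]]
wrist_force: [0.6, -1.0, 0.1]
gripper_width: 1.001
gripper_force: 0.0
time_s: 13.72
tcp_pos: [0.4455, 0.2413, 0.405]
ee_rot: [[0.883, 0.469, -0.003], [0.469, -0.883, -0.003], [-0.004, 0.001, -1.0]]
wrist_force: [-0.7, 0.3, -0.2]
gripper_width: 0.999
gripper_force: 0.0
[0.4456 0.2408 0.4056] 13.7667
bottle 0.64 [250. 115.] 4037 [0.452  0.2468 0.1227] [0.5396 0.2998 0.1379]
holder 0.84 [253.  47.] 5033 [0.512  0.2499 0.0056] [0.5995 0.3425 0.1417]
-0.06 505 zmax 0.1368 n [-0.0225  0.03  ] [116. 118. 122.]
-0.052 522 zmax 0.1381 n [-0.0231  0.0298] [116.  118.  121.5]
-0.044 542 zmax 0.1391 n [-0.024   0.0286] [117. 119. 122.]
-0.036 562 zmax 0.14 n [-0.0249  0.0283] [118. 120. 123.]
-0.028 569 zmax 0.1413 n [-0.0253  0.0282] [117. 119. 123.]
-0.02 571 zmax 0.1422 n [-0.0256  0.027 ] [116. 118. 122.]
-0.012 690 zmax 0.1426 n [-0.0263  0.0269] [109. 102.  82.]
-0.004 467 zmax 0.1356 n [-0.0207  0.0252] [178. 139.  86.]
0.004 472 zmax 0.1368 n [-0.0215  0.0198] [191.5 149.   90. ]
0.012 447 zmax 0.138 n [-0.0223  0.0184] [161. 122.  74.]
0.02 486 zmax 0.1387 n [-0.0224  0.0182] [170. 129.  81.]
0.028 410 zmax 0.1378 n [-0.0217  0.0166] [160.  121.   71.5]
0.036 303 zmax 0.1349 n [-0.0174  0.0129] [136. 101.  61.]
0.044 269 zmax 0.1327 n [-0.0158  0.0078] [17. 17. 18.]
0.052 252 zmax 0.1332 n [-0.0159  0.0069] [51.5 51.  51.5]
0.06 257 zmax 0.1345 n [-0.0168  0.0059] [105. 105. 105.]
0.068 243 zmax 0.1356 n [-0.017  0.005] [102. 101. 100.]
0.076 235 zmax 0.1367 n [-0.017   0.0044] [103. 103. 102.]
0.084 122 zmax 0.1364 n [-0.0181  0.0041] [124.  122.  120.5]
```

View pics/w4.png

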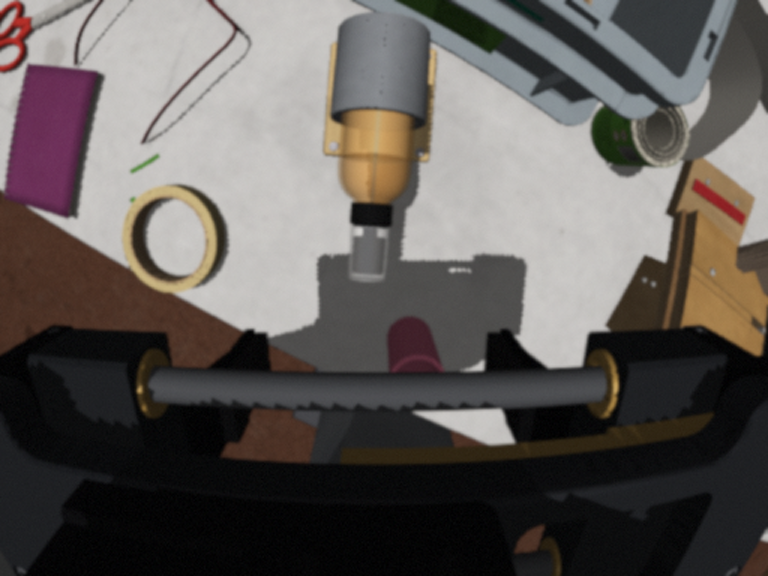

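The bottle shows with glass at (377,150), cap at (368,255) and tube at (381,70). Its axis has yaw 24.2°, and the tube mouth is near (0.532, 0.287). The grasp point is 18 mm outside the mouth, at (0.516, 0.279, 0.1155).

```bash
cat > to.py <<'E'
from h import *
from scipy.spatial.transform import Rotation as R
np.set_printoptions(precision=1,suppress=True)
def frame(yaw,pitch):  # bottle axis: cap towards -(yaw dir), raised by pitch; gripper on top
    u=np.array([np.cos(np.radians(yaw)),np.sin(np.radians(yaw)),0]); c,s=np.cos(np.radians(pitch)),np.sin(np.radians(pitch)); k=np.array([0,0,1])
    a=-c*u+s*k; z=-s*u-c*k; x=-a
    return np.stack([x,np.cross(z,x),z],1)
def to(grasp,yaw,pitch,back=0):
    s=r.sense(); Rc=np.array(s["ee_rot"]); T=frame(yaw,pitch); p=np.array(grasp)-(.164+back)*T[:,2]
    print("tcp",p*1000,"shift",Rc.T@(p-s["tcp_pos"])*1000,"turn",R.from_matrix(Rc.T@T).as_rotvec(degrees=True),"joints",np.array(s["joints"]),"t",s["time_s"])
E
python3 -c "
from to import *
to([.5163,.2793,.1155],24.2,8,.08)
to([.5163,.2793,.1155],24.2,8,0)"
```

```text
tcp [547.3 293.2 357.1] shift [114.4   0.8  49.1] turn [ 0.3 -7.9  3.7] joints [ 46.7  10.4 -15.7  -0.  -64.   71.1] t 13.8667
tcp [537.1 288.7 277.9] shift [103.3   0.1 128.3] turn [ 0.3 -7.9  3.7] joints [ 46.7  10.4 -15.7  -0.  -64.   71.1] t 13.8667
```

```bash
python3 -m creep '[[1,35,0,10,0.1,-2.5,1],[1,70,1,25,0.2,-5.5,2.5],[1,100,1,40,0.3,-7.9,3.7],[1,114,1,49,0.3,-7.9,3.7],[1,114,1,49,0.3,-7.9,3.7],[1,114,1,49,0.3,-7.9,3.7],[1,114,1,49,0.3,-7.9,3.7]]'; python3 bot.py; python3 -c "
from to import *
to([.5163,.2793,.1155],24.2,8,0)"
```

```text
time_s: 14.45
tcp_pos: [0.5467, 0.2933, 0.3584]
ee_rot: [[0.903, 0.41, -0.125], [0.406, -0.912, -0.056], [-0.137, -0.001, -0.991]]
wrist_force: [-0.8, -0.4, -1.0]
gripper_width: 1.002
gripper_force: 0.0
[0.5464 0.2935 0.3591] 14.5
bottle 0.81 [253. 219.] 3270 [0.451  0.2463 0.1206] [0.5377 0.3007 0.1381]
holder 0.67 [249. 129.] 9170 [0.5325 0.2687 0.005 ] [0.6128 0.3492 0.1414]
-0.06 923 zmax 0.1367 n [-0.0223  0.0303] [124. 126. 130.]
-0.052 938 zmax 0.1379 n [-0.0236  0.0297] [124.  126.  130.5]
-0.044 921 zmax 0.1389 n [-0.0245  0.0293] [124. 126. 131.]
-0.036 902 zmax 0.1403 n [-0.0242  0.0282] [119. 121. 125.]
-0.028 887 zmax 0.1413 n [-0.0249  0.0278] [50. 51. 53.]
-0.02 864 zmax 0.1424 n [-0.026   0.0267] [49. 50. 52.]
-0.012 420 zmax 0.1425 n [-0.0253  0.0269] [58. 57. 54.]
-0.004 580 zmax 0.1358 n [-0.0207  0.0187] [193. 152.  95.]
0.004 593 zmax 0.1368 n [-0.0214  0.0193] [190. 150.  94.]
0.012 560 zmax 0.1379 n [-0.0223  0.0189] [171.  129.   76.5]
0.02 504 zmax 0.1386 n [-0.0222  0.0186] [168. 133.  90.]
0.028 284 zmax 0.1377 n [-0.02    0.0158] [145. 112.  73.]
0.036 161 zmax 0.1342 n [-0.015   0.0081] [55. 38. 20.]
0.044 70 zmax 0.1314 n [-0.0157  0.0082] [13.  13.  12.5]
0.068 123 zmax 0.1353 n [-0.0163  0.0028] [106. 106. 104.]
0.076 199 zmax 0.1362 n [-0.0177  0.0037] [111. 110. 110.]
0.084 77 zmax 0.1363 n [-0.0184  0.0035] [137. 135. 134.]
tcp [537.1 288.7 277.9] shift [ 0.7  1.  82.2] turn [-0.1 -0.2  0.1] joints [ 42.7  25.1  -0.6  -2.7 -71.7  72.6] t 14.6
```

Consistent. I descend along the tool and grip.

```bash
python3 -m creep '[[1,1,1,30,0,0,0],[1,1,1,55,0,0,0],[1,1,1,72,0,0,0],[1,1,1,82,0,0,0],[1,1,1,82,0,0,0],[1,1,1,82,0,0,0],[-1,1,1,82,0,0,0],[-1,1,1,82,0,0,0]]'; python3 -m creep '[[-1,0,0,0,0,0,0],[-1,0,0,0,0,0,0],[-1,0,0,0,0,0,0],[-1,0,0,0,0,0,0],[-1,0,0,0,0,0,0],[-1,0,0,0,0,0,0],[-1,0,0,0,0,0,0]]'
```

```text
time_s: 15.27
tcp_pos: [0.5384, 0.2897, 0.2781]
ee_rot: [[0.903, 0.411, -0.123], [0.407, -0.912, -0.054], [-0.134, -0.002, -0.991]]
wrist_force: [0.6, -0.0, 0.6]
gripper_width: 0.92
gripper_force: 0.0
time_s: 15.85
tcp_pos: [0.538, 0.2894, 0.2764]
ee_rot: [[0.903, 0.411, -0.126], [0.407, -0.912, -0.056], [-0.138, -0.001, -0.99]]
wrist_force: [0.4, -0.5, -0.5]
gripper_width: 0.495
gripper_force: 30.0
```

```bash
python3 -m creep '[[-1,-8,0,-0.5,0,0,0],[-1,-20,0,-1,0,0,0],[-1,-35,0,-1,0,0,0],[-1,-50,0,-1,0,0,0],[-1,-65,0,-1,0,0,0],[-1,-75,0,-2,0,0,0],[-1,-78,0,-10,0,0,0],[-1,-78,0,-30,0,0,0]]'; python3 -m creep '[[-1,0,0,-40,0,0,0],[-1,0,0,-80,0,0,0],[-1,0,0,-110,0,0,0],[-1,0,0,-115,0,0,0],[-1,0,0,-115,0,0,0]]'
python3 - <<'E'
from h import *
p,d,m=cap("wrist"); W=cloud(d,m); np.savez("w.npz",p=p,d=d,W=W); a=p
p,d,m=cap("scene"); save(np.hstack([a,p]),"held.png",scale=.78)
print(r.sense()["joints"])
E
```

```text
time_s: 16.52
tcp_pos: [0.4697, 0.2583, 0.3152]
ee_rot: [[0.902, 0.41, -0.131], [0.406, -0.912, -0.06], [-0.144, 0.001, -0.99]]
wrist_force: [1.2, 0.3, -3.4]
gripper_width: 0.497
gripper_force: 30.0
time_s: 16.93
tcp_pos: [0.4862, 0.2659, 0.4337]
ee_rot: [[0.904, 0.411, -0.121], [0.407, -0.912, -0.051], [-0.131, -0.003, -0.991]]
wrist_force: [0.5, 0.5, -2.8]
gripper_width: 0.496
gripper_force: 30.0
[ 44.77061831  15.82599368  -4.10637864  -2.93719995 -77.60107181
  70.27251575]
```

View pics/held.png

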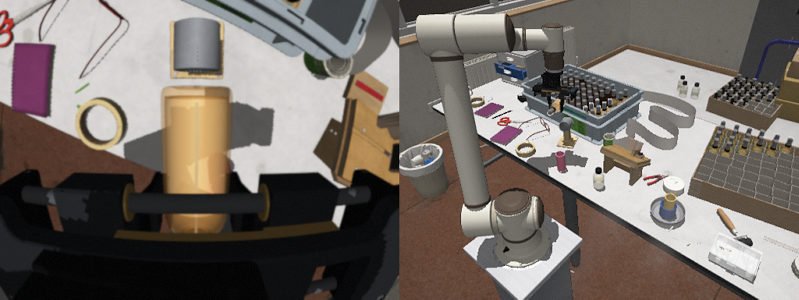

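The bottle is out of its tube and firmly held (wrist view (195,160)), and the cups stand nested in the bowl (scene view (664,208)). I now work out the carry stages.

Run:
```python
from to import *
s=r.sense(); P=np.array(s["tcp_pos"]); Rc=np.array(s["ee_rot"]); print(P*1000)
for p,y,q in(([.43,-.02,.46],-5,8),([.40,-.30,.45],-38.2,-10),([.385,-.305,.42],-38.2,-45)):
    T=frame(y,q); p=np.array(p); print((Rc.T@(p-P))*1000,R.from_matrix(Rc.T@T).as_rotvec(degrees=True)); P=p;Rc=T
```

```text
[485.4 265.5 429.6]
[-170.3  237.6   -6.9] [ 4.   0.1 28.9]
[ -4.  281.5  10.7] [-0.6 17.5 33.3]
[-13.8  13.2  28. ] [ 0. 35.  0.]
```

```bash
python3 -m creep '[[-1,-20,28,-1,0.5,0,3.5],[-1,-42,58,-2,1,0,7],[-1,-64,89,-3,1.5,0,10.8],[-1,-85,119,-4,2,0,14.5],[-1,-106,149,-5,2.5,0,18],[-1,-128,178,-5,3,0,21.7],[-1,-149,208,-6,3.5,0,25.3],[-1,-170,238,-7,4,0,28.9]]'; python3 -m creep '[[-1,0,35,1,0,2,4],[-1,-1,70,3,0,4,8],[-1,-1,105,4,0,6.5,12.5],[-1,-2,141,5,0,9,17],[-1,-2,176,7,0,11,21],[-1,-3,211,8,0,13,25],[-1,-4,246,9,0,15,29],[-1,-4,281,11,-0.6,17.5,33.3]]'
python3 - <<'E'
from to import *
s=r.sense(); print(np.array(s["joints"]))
P=np.array(s["tcp_pos"]); Rc=np.array(s["ee_rot"])
T=frame(-38.2,-45); p=np.array([.385,-.305,.40]); print(P*1000,(Rc.T@(p-P))*1000,R.from_matrix(Rc.T@T).as_rotvec(degrees=True))
E
```

```text
time_s: 17.7
tcp_pos: [0.4296, -0.0216, 0.459]
ee_rot: [[0.986, -0.089, -0.142], [-0.088, -0.996, 0.012], [-0.142, 0.001, -0.99]]
wrist_force: [1.1, 0.9, -2.3]
gripper_width: 0.493
gripper_force: 30.0
time_s: 18.37
tcp_pos: [0.4002, -0.3011, 0.4481]
ee_rot: [[0.773, -0.62, 0.135], [-0.611, -0.784, -0.106], [0.172, -0.0, -0.985]]
wrist_force: [1.1, 0.1, -1.9]
gripper_width: 0.495
gripper_force: 30.0
[-17.5   6.  -16.7   4.1 -58.2  67.3]
[ 400.2 -301.1  448.1] [-17.6  12.5  45.8] [ 0.1 35.1 -0.1]
```

```bash
python3 -m creep '[[-1,-3,2,6,0,5,0],[-1,-6,4,12,0,10,0],[-1,-9,6,20,0,16,0],[-1,-12,8,28,0,22,0],[-1,-15,10,36,0,28,0],[-1,-17,12,44,0,33,0],[-1,-18,12.5,46,0.1,35.1,0],[-1,-18,12.5,46,0.1,35.1,0]]'
python3 - <<'E'
from h import *
from to import *
s=r.sense(); print(np.array(s["joints"]))
P=np.array(s["tcp_pos"]); Rc=np.array(s["ee_rot"]); print(Rc*100)
u=np.array([.786,-.618,0]); T=frame(-38.2,-45)
for h in(.08,.035):
    cap_=np.array([.4455,-.351,.099+h]); p=cap_+.077*T[:,0]-.164*T[:,2]; print(p*1000,(Rc.T@(p-P))*1000,R.from_matrix(Rc.T@T).as_rotvec(degrees=True))
p,d,m=cap("scene"); save(p,"tip.png",(150,60,420,260),2.8)
E
```

```text
time_s: 19.03
tcp_pos: [0.3892, -0.3084, 0.4381]
ee_rot: [[0.588, -0.616, 0.524], [-0.458, -0.788, -0.412], [0.666, 0.002, -0.746]]
wrist_force: [-1.4, -0.7, -1.9]
gripper_width: 0.499
gripper_force: 30.0
[-26.4   0.7 -43.1  57.3  -9.3  24.4]
[[ 58.8 -61.6  52.4]
 [-45.8 -78.8 -41.2]
 [ 66.6   0.2 -74.6]]
[ 397.2 -313.   349.4] [-52.4  -1.5  72.2] [-0.   3.2  0.2]
[ 397.2 -313.   304.4] [-82.4  -1.6 105.7] [-0.   3.2  0.2]
```

View pics/tip.png

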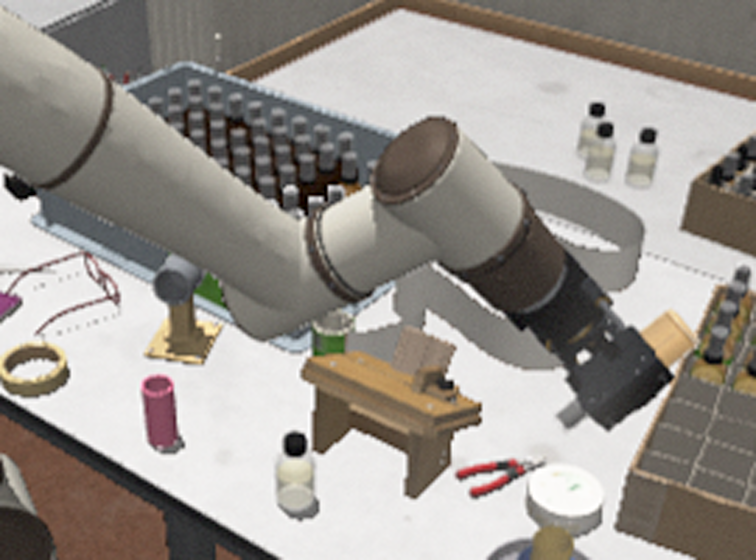

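The picture shows the bottle tipped at (620,375), but joint 5 is at its -9° limit when tipping radially. I'll yaw the tilt plane to about -90° instead (tool towards -y, cap towards +y), where the wrist has plenty of range.

```bash
cat > fin.py <<'E'
from to import *
import sys
yaw=float(sys.argv[1]); s=r.sense(); P=np.array(s["tcp_pos"]); Rc=np.array(s["ee_rot"]); print(P*1000,np.array(s["joints"]),s["time_s"])
T=frame(yaw,-45)
for h in(.12,.035):
    p=np.array([.4455,-.351,.099+h])+.077*T[:,0]-.164*T[:,2]; print(h,p*1000,(Rc.T@(p-P))*1000,R.from_matrix(Rc.T@T).as_rotvec(degrees=True))
E
python3 fin.py -90
```

```text
[ 389.3 -309.   438. ] [-26.3   0.8 -42.9  56.8  -9.2  24.7] 19.0833
0.12 [ 445.5 -289.5  389.4] [ -8.4 -49.9  57.8] [-35.8   3.   37.6]
0.035 [ 445.5 -289.5  304.4] [-65.1 -49.7 121.2] [-35.8   3.   37.6]
```

```bash
python3 -m creep '[[-1,-1,-6,7,-4.5,0.4,4.7],[-1,-2,-12,14,-9,0.8,9.4],[-1,-3,-19,22,-13.4,1.1,14.1],[-1,-4,-25,29,-18,1.5,18.8],[-1,-5,-31,36,-22.4,1.9,23.5],[-1,-6,-37,43,-26.8,2.2,28.2],[-1,-7,-44,50,-31.3,2.6,32.9],[-1,-8,-50,58,-35.8,3,37.6]]'; python3 fin.py -90
```

```text
time_s: 19.75
tcp_pos: [0.4479, -0.2887, 0.3899]
ee_rot: [[0.058, -0.997, 0.056], [-0.711, -0.08, -0.699], [0.701, 0.001, -0.713]]
wrist_force: [0.1, -0.2, -2.1]
gripper_width: 0.498
gripper_force: 30.0
[ 447.9 -288.7  389.9] [-18.3  10.4 -41.3  70.5 -43.3 -33.5] 19.75
0.12 [ 445.5 -289.5  389.4] [0.1 2.4 0.8] [-3.2  0.5  3.3]
0.035 [ 445.5 -289.5  304.4] [-59.5   2.4  61.4] [-3.2  0.5  3.3]
```

```bash
python3 -m creep '[[-1,-5,1,6,-1.6,0.2,1.6],[-1,-15,2,16,-3.2,0.5,3.3],[-1,-28,2.4,29,-3.2,0.5,3.3],[-1,-38,2.4,40,-3.2,0.5,3.3],[-1,-43,2.4,45,-3.2,0.5,3.3],[-1,-45,2.4,47,-3.2,0.5,3.3],[-1,-45,2.4,47,-3.2,0.5,3.3]]'; python3 fin.py -90
python3 - <<'E'
from h import *
np.set_printoptions(precision=4,suppress=True)
out=[]
for n in("scene","top","wrist"):
    p,d,m=cap(n); W=cloud(d,m); np.savez(n+"1.npz",p=p,d=d,W=W)
    if n=="scene": save(p,"fin_s.png",(280,100,400,190),6)
    for c in vision.cut_out(n,"bottle")[:2]:
        q=W[c["region"]]; q=q[~np.isnan(q[:,0])]; print(n,c["conf"],c["uv"],len(q),np.percentile(q,[3,97],axis=0))
    V=W.reshape(-1,3); C=p.reshape(-1,3).astype(int)
    k=(abs(V[:,0]-.4455)<.04)&(V[:,1]>-.40)&(V[:,1]<-.31)&(V[:,2]>.085)&(V[:,2]<.175)
    q=V[k]; print(n,len(q)); 
    for z in np.arange(.085,.175,.01):
        j=(q[:,2]>=z)&(q[:,2]<z+.01)
        if j.sum()>3: print(" z",round(z,3),j.sum(),q[j].min(0)[:2],q[j].max(0)[:2],np.median(C[k][j],0))
E
```

```text
time_s: 20.33
tcp_pos: [0.4456, -0.2905, 0.3251]
ee_rot: [[0.005, -1.0, 0.004], [-0.706, -0.006, -0.708], [0.708, 0.0, -0.706]]
wrist_force: [0.3, 0.3, -2.1]
gripper_width: 0.494
gripper_force: 30.0
[ 445.6 -290.5  325.1] [-21.3  15.  -46.1  80.3 -41.9 -47.7] 20.3333
0.12 [ 445.5 -289.5  389.4] [ 44.8   0.1 -46.1] [-0.2 -0.1  0.3]
0.035 [ 445.5 -289.5  304.4] [-15.4   0.   13.9] [-0.2 -0.1  0.3]
scene 0.86 [380.9, 231.4] 561 [[ 0.4235 -0.4674  0.1667]
 [ 0.4597 -0.3577  0.2733]]
scene 167
 z 0.085 62 [ 0.4239 -0.374 ] [ 0.4665 -0.3344] [131.5 113.   72. ]
 z 0.095 65 [ 0.4238 -0.3741] [ 0.4689 -0.3317] [131. 115.  76.]
 z 0.155 11 [ 0.4325 -0.3701] [ 0.4394 -0.3526] [160. 159. 156.]
 z 0.165 28 [ 0.4322 -0.3777] [ 0.4488 -0.3484] [110.  109.  106.5]
top 0.73 [389.6, 202.2] 301 [[ 0.4246 -0.4639  0.2249]
 [ 0.4638 -0.3899  0.2757]]
top 1
wrist 0.79 [252.4, 188.1] 14003 [[ 0.4277 -0.445   0.2151]
 [ 0.4662 -0.3835  0.276 ]]
wrist 0
```

View pics/fin_s.png

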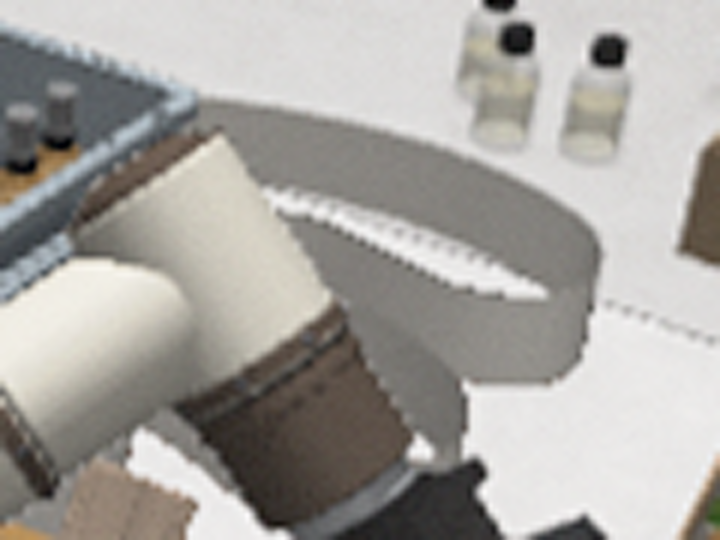

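All 10 pictures are used, and that last crop missed the cap, showing only forearm and wrist at (240,300). From here I check numerically: project the bottle's points onto its axis.

Run:
```python
from h import *
from to import frame
np.set_printoptions(precision=4,suppress=True)
s=r.sense(); T=np.array(s["ee_rot"]); g=np.array(s["tcp_pos"])+.164*T[:,2]; a=-T[:,0]
print("grasp",g,"predicted tip",g+.077*a)
for n in("scene","top"):
    z=np.load(n+"1.npz"); V=z["W"].reshape(-1,3); C=z["p"].reshape(-1,3).astype(int)
    q=V-g; t=q@a; y=q@T[:,1]; zz=q@T[:,2]
    k=(np.abs(y)<.025)&(np.abs(zz)<.025)&(t>-.085)&(t<.1)
    for lo in np.arange(-.085,.1,.01):
        j=k&(t>=lo)&(t<lo+.01)
        if j.sum()>2: print(n,round(lo,3),j.sum(),"y",y[j].min(),y[j].max(),"z",zz[j].min(),zz[j].max(),np.median(C[j],0))
    print("max t",np.sort(t[k])[-4:])
```

```text
grasp [ 0.4468 -0.4071  0.2121] predicted tip [ 0.4467 -0.3529  0.1574]
scene -0.075 165 y -0.018567987543900193 0.02403731778206252 z -0.021116304871163137 0.021288945024239034 [208. 175. 127.]
scene -0.065 55 y -0.005854640585867035 0.024813669146741477 z -0.02151748086517965 0.01952702931776414 [183. 154. 115.]
scene -0.055 54 y -0.004909064195439685 0.024992175751627564 z -0.021401487380152826 0.020426016272810547 [176.5 146.  105.5]
scene -0.045 48 y -0.005072952883119207 0.02375013019014622 z -0.021725667890354565 0.013552962097649227 [161.  131.5  92. ]
scene -0.035 52 y -0.004290548794957662 0.02334058375367995 z -0.022277192206373652 0.01988720425361193 [155.5 127.   88.5]
scene -0.025 50 y -0.00935136961354898 0.02464594995469976 z -0.02226410275558374 0.019401286348568032 [178.  147.5 107. ]
scene -0.015 61 y -0.02480783789668191 0.02448248785846084 z -0.02285144867438097 0.018742650910700362 [175. 143. 109.]
scene -0.005 19 y -0.023304183211465244 0.012847885904784462 z -0.0243084828603073 -0.014915048909079602 [152. 131. 102.]
scene 0.005 8 y -0.024799646120341773 0.0002
[... 1157 characters left out ...]
94129959303678 -0.006806690781811177 [203.5 162.  108. ]
top -0.035 35 y -0.018735326505097776 0.021699578651622784 z -0.024038864352512204 -0.006428358165230502 [209. 166. 107.]
top -0.025 31 y -0.01939331708167594 0.021312740376313716 z -0.023888955435436454 -0.006371973751223291 [199. 160. 104.]
top -0.015 34 y -0.02402006167982794 0.0237284703532569 z -0.023699723204520236 0.0006723614450201181 [157.  129.5  98. ]
top -0.005 17 y -0.021220048890289417 0.02080543441530009 z -0.024907084872295676 0.004047818122289647 [160. 127.  87.]
top 0.005 10 y -0.020931869997260273 0.020645031287833626 z -0.02152908676624983 -0.009412545202777041 [140.  111.   78.5]
max t [0.0086 0.009  0.0111 0.0549]
```

The tip is where predicted (77 mm past the grasp, on axis), about 57 mm above the mouth. I lower it 20 mm and settle.

```bash
python3 -m creep '[[-1,-4,0,4,0,0,0],[-1,-9,0,9,0,0,0],[-1,-13,0,13,0,0,0],[-1,-14.5,0,14,0,0,0],[-1,-14.5,0,14,0,0,0],[-1,-14.5,0,14,0,0,0],[-1,-14.5,0,14,0,0,0],[-1,-14.5,0,14,0,0,0]]'
python3 - <<'E'
from fit import *
np.set_printoptions(precision=4,suppress=True)
s=r.sense(); T=np.array(s["ee_rot"]); print("tip",np.array(s["tcp_pos"])+.164*T[:,2]-.077*T[:,0],"tilt",np.degrees(np.arcsin(T[2,0])))
p,d,m=cap("scene"); V=cloud(d,m).reshape(-1,3)
for k,x,y,R,a,b in(("yellow",.4455,-.351,.021,.065,.096),("blue",.4455,-.351,.032,.035,.057),("bowl",.4455,-.351,.069,.028,.036),("pink",.387,.175,.021,.015,.095),("oil",.403,-.036,.025,.01,.06)):
    h=np.hypot(V[:,0]-x,V[:,1]-y); q=V[(h<R+.008)&(h>R-.008)&(V[:,2]>a)&(V[:,2]<b)]
    print(k,len(q),circ(q,R))
q=V[(abs(V[:,0]-.4455)<.02)&(abs(V[:,1]+.352)<.03)&(V[:,2]>.105)&(V[:,2]<.16)]; print("cap low z",np.sort(q[:,2])[:4])
for t in("tape_roll","tin"):
    c=vision.cut_out("scene",t)[0]; q=V[c["region"].ravel()]; print(t,c["conf"],np.nanpercentile(q,[5,95],axis=0))
E
```

```text
time_s: 21.3
tcp_pos: [0.4456, -0.2904, 0.307]
ee_rot: [[0.002, -1.0, 0.007], [-0.703, -0.006, -0.711], [0.711, -0.003, -0.703]]
wrist_force: [-0.5, -0.8, -2.9]
gripper_width: 0.496
gripper_force: 30.0
tip [ 0.4465 -0.3528  0.137 ] tilt 45.31835306962748
yellow 175 [ 0.4459 -0.3533]
blue 127 [ 0.4457 -0.3516]
bowl 163 [ 0.4447 -0.3514]
pink 252 [0.3886 0.1749]
oil 154 [ 0.4045 -0.0356]
cap low z [0.1355 0.1376 0.1388 0.1404]
tape_roll 0.64 [[0.3414 0.3624 0.0049]
 [0.414  0.4331 0.0263]]
tin 0.57 [[ 0.3791 -0.0606  0.0106]
 [ 0.4142 -0.0245  0.1017]]
```

```bash
python3 -c "
from station import r
print(r.finish_job())"
```

```text
the job is handed in; nothing more can be done
None
```

I handed the job in at about 21 s of the 72 s. The blue cup stands in the bowl with the yellow cup nested inside it, and the bottle is held head down at 45° with its cap tip about 38 mm above the yellow cup's mouth. The pink cup and oil bottle measured unmoved. The arm never went near the tin or the tape roll, but I could not confirm those two in the last check.

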